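# Line up cast wall blocks in the glue-up jig and knock the lock pin home

## Robot

A 6-joint arm with a two-finger parallel gripper is mounted at the origin on the work surface. World frame = base frame: x ahead of the robot, y to its left, z up, the work surface at z = 0. Lengths are in mm, angles in rad, forces in N, time in s.
With the tool pointing down it reaches from about 375 to 975 mm from the base axis. Payload 3.8 kg.
Tool frame: the origin (TCP) lies midway between the tips of the shut fingers; the grasp point (between the pads) lies manip.grip_depth behind it (manip.grip_depth is the distance from the TCP to the grasp point, in mm); z points along the fingers, y is the direction in which the jaws open and shut (so a half turn about z gives the same grasp; the last joint's range is limited). The gripper opens to 88 mm and grips with 3 to 60 N. Pads are 18 mm wide; open, the fingers measure 123 mm over their backs; the gripper's body (75 mm by 187 mm) begins 45 mm behind the grasp point.
Start: joints at [1.09, 0.264, 1.604, -0, 1.274, -0.037], TCP at [289.825, 609.606, 238.706] pointing down, gripper open.
Joint ranges: [-2.63, 2.63], [-0.94, 2.18], [0.31, 2.57], [-1.31, 4.45], [0, 2.66], [-2.55, 2.55]. Speed limits (rad/s): [2.57, 2.57, 3.14, 3.14, 3.14, 3.14].

## Interface

Orientations are given as a unit quaternion [x, y, z, w].
In Python, from bench import manip, eoat, solver, eyes, job_done, boxes_of, pinpoint gives the robot as it stands. The module is installed in compiled form; this text tells all that it offers. Calls block until the motion is done:
- manip.move_to(position, orientation): joint-space move of the TCP to a pose.
- manip.line_to(position, max_speed=150, ori=None): straight line of the TCP; ori=None keeps the orientation; max_speed is the mean speed in mm/s.
- manip.movej(angles): joint-space move.
- eoat.gripper_open() and eoat.gripper_close(): open the fingers fully, or close them until they stop; the grip force is fixed at half the most.
- manip.sleep(seconds).
- solver.solve_ik(position, orientation): joint angles nearest the present ones, or None.
- manip.state(): the state.
- eyes.snapshot(name): name is "scene" or "top"; returns the picture (400x640x3 uint8, red, green, blue); there is no depth.
- eyes.camera_info(name): a dict with "K" (3x3 intrinsics, pixels), "camera_from_world" (4x4, takes a point from world to camera coordinates). Camera axes: x right, y down, z forward; pixel columns grow to the right and rows downward; lengths in mm; the calibration is good to about 2 mm. A picture is of the moment at which its call begins. camera_info takes no time and is no camera call.
A pose or a line that the arm cannot do raises manip.PlanningError and nothing moves.
- job_done(): hands the job in, once; it reports no verdict.
Trained networks look in the newest picture that a camera, given by its name, has taken for a name from the list of things; names that differ only in an ending like _2 or _b are one class to them, and where a whole thing is asked for, a point or a joint stands for the part that bears it (a point fixed in the world has none). Each returns a list of dicts, best first, with "p" (0 to 1); they miss things now and then, are a little off and sometimes report something else, mostly with a low value. They report only what shows in the picture. A call takes as long as a camera call. They do not tell look-alikes from the thing itself.
- boxes_of(camera, label): "xyz" ([x, y, z] in mm, in the coordinates of the camera as it stood for that picture, good to about 4 mm: the middle of the surface that is visible of it).
- pinpoint(camera, label): "xyz" ([x, y, z] in mm, in the coordinates of the camera as it stood for that picture, good to about 4 mm: a listed point, or the origin of a listed thing).
The state is a dict: "time": time; "joints": joint angles; "joint_vel": joint speeds; "effort": joint torques, N m; "ee_pos": TCP position; "tool_rot": TCP orientation; "wrist_force": force on the tool from outside, world axes, zero at the start; "torque": the same for the moment, N m; "finger_gap": finger opening in mm.
Only numpy, scipy, OpenCV 4.12 (cv2) and the standard library are available. Lean on these libraries where they do the work, as an engineer would, in place of code of your own. Each camera call takes 0.05 s, during which the arm holds its last target.

## Task

Line up all the loose cast wall blocks in one straight row in the corner of the jig board: each with a 44 mm wide end flush against the long fence, the first tight against the short end stop, each next one tight beside the last, with no gaps, all flat on the board. When the row is tight, take the wooden mallet and knock the sprung lock pin all the way down with the mallet, never with your fingers. Finally lay the mallet back on its black rubber mat, leaving the row true and the glue bottle where it stands.

Things in the scene. Friction and masses are not known exactly. Their poses are not given: they have to be found in the camera images.
- jig: Fixed wooden jig board on the bench, 260 (x) x 490 (y) x 12 mm; origin at the centre of its underside, x towards the fence (away from the robot), y left. An aluminium fence, 18 mm high, 16 thick, 420 long, runs along its far side; an end stop, 18 mm high, 16 thick, 75 long, meets it at right angles near the board's right end. Blocks start scattered on the board. Its place and yaw vary.
- corner (a point): Inside corner of fence and stop at the board's top, 12 mm above the bench, axes as the jig (110, -155 mm from its origin). Fence face: x = 0, blocks at negative x, fence ends at y = 395 mm. Stop face: y = 0, the row grows to +y. In a tight row the block centres are at x = -35, y = 22, 66, 110, 154, 198, 242, z = 16 mm. The board reaches x = -240, y = 400 mm.
- lock_pin (a joint): Travel of the sprung lock pin, m: 0 to 0.003 at the start (up), 0.012 fully down. Steel pin, round head 20 mm across and 8 thick, in a dark steel guide block 40 x 40 mm, 22 mm high over the board, right of the end stop. Stiff: 6 N friction plus up to 1.5 N of spring, so 6 to 8 N straight down moves it; it stays where driven.
- pin_top (a point): Centre of the top of the lock pin's head (moves with the pin). 49 mm above the bench when fully up, 37 mm when driven home, when the head still stands 3 mm over its guide block. In the corner frame it lies at x = -30 mm, y = -45 mm.
- pad: Fixed black rubber mat, 240 (x) x 130 (y) x 4 mm, the mallet's place, on the right of the bench; origin at the centre of its underside.
- mallet: Loose wooden mallet, about 220 g. Head 46 x 46 mm, 76 mm long, standing on a striking face on the mat; origin at the centre of that face, z up along the head. The handle sticks out level from the head's middle along the mallet's -x, 38 mm above the origin: 18 mm wide (y), 22 high (z), from 23 to 133 mm off the head's axis. Balances about 10 mm off the head's axis.
- mallet_head (a point): Centre of the mallet's head: 38 mm from either striking face, 23 mm from its other sides.
- mallet_grip (a point): Place to hold the handle from above: on the handle's centre line, 45 mm from the head's axis.
- block1: Loose cream cast-plaster wall block, 70 (x) x 44 (y) x 32 (z) mm, 100 g, all alike; origin at its centre. In the row its 70 mm length stands square to the fence. Four to six blocks are present; an absent one reads None.
- block2: Loose cream cast-plaster wall block, 70 (x) x 44 (y) x 32 (z) mm, 100 g, all alike; origin at its centre. In the row its 70 mm length stands square to the fence. Four to six blocks are present; an absent one reads None.
- block3: Loose cream cast-plaster wall block, 70 (x) x 44 (y) x 32 (z) mm, 100 g, all alike; origin at its centre. In the row its 70 mm length stands square to the fence. Four to six blocks are present; an absent one reads None.
- block4: Loose cream cast-plaster wall block, 70 (x) x 44 (y) x 32 (z) mm, 100 g, all alike; origin at its centre. In the row its 70 mm length stands square to the fence. Four to six blocks are present; an absent one reads None.
- block5: Loose cream cast-plaster wall block, 70 (x) x 44 (y) x 32 (z) mm, 100 g, all alike; origin at its centre. In the row its 70 mm length stands square to the fence. Four to six blocks are present; an absent one reads None.
- block6: Loose cream cast-plaster wall block, 70 (x) x 44 (y) x 32 (z) mm, 100 g, all alike; origin at its centre. In the row its 70 mm length stands square to the fence. Four to six blocks are present; an absent one reads None.
- glue: Bystander: white glue bottle, 60 mm across, 150 mm high, left of the board; origin at the centre of its underside.
Not all that is in view belongs to the job. What is shaped like the block5 but blue or purple is not meant. What is shaped like the block6 but blue or pink is not meant.

How it is judged (in metres and radians):
On the way, in this order (a step that is already met when the one before it is completed fails the run):
1. all the blocks stand in one tight row, flush against fence and stop (x of block1 in the frame of corner between -0.039 and -0.031 m and z of block1 in the frame of corner between 0.012 and 0.02 m and angle between the x axis of each of block1, block2, block3, block4, block5, block6 and the x axis of corner, either way round below 0.09 rad and angle between the z axis of each of block1, block2, block3, block4, block5, block6 and the z axis of corner, either way round below 0.09 rad and (y of block1 in the frame of corner between 0.019 and 0.027 m or y of block1 in the frame of corner between 0.063 and 0.071 m or y of block1 in the frame of corner between 0.107 and 0.115 m or y of block1 in the frame of corner between 0.151 and 0.159 m or y of block1 in the frame of corner between 0.195 and 0.203 m or y of block1 in the frame of corner between 0.239 and 0.247 m) and x of block2 in the frame of corner between -0.039 and -0.031 m and z of block2 in the frame of corner between 0.012 and 0.02 m and (y of block2 in the frame of corner between 0.019 and 0.027 m or y of block2 in the frame of corner between 0.063 and 0.071 m or y of block2 in the frame of corner between 0.107 and 0.115 m or y of block2 in the frame of corner between 0.151 and 0.159 m or y of block2 in the frame of corner between 0.195 and 0.203 m or y of block2 in the frame of corner between 0.239 and 0.247 m) and x of block3 in the frame of corner between -0.039 and -0.031 m and z of block3 in the frame of corner between 0.012 and 0.02 m and (y of block3 in the frame of corner between 0.019 and 0.027 m or y of block3 in the frame of corner between 0.063 and 0.071 m or y of block3 in the frame of corner between 0.107 and 0.115 m or y of block3 in the frame of corner between 0.151 and 0.159 m or y of block3 in the frame of corner between 0.195 and 0.203 m or y of block3 in the frame of corner between 0.239 and 0.247 m) and x of block4 in the frame of corner between -0.039 and -0.031 m and z of block4 in the frame of corner between 0.012 and 0.02 m and (y of block4 in the frame of corner between 0.019 and 0.027 m or y of block4 in the frame of corner between 0.063 and 0.071 m or y of block4 in the frame of corner between 0.107 and 0.115 m or y of block4 in the frame of corner between 0.151 and 0.159 m or y of block4 in the frame of corner between 0.195 and 0.203 m or y of block4 in the frame of corner between 0.239 and 0.247 m) and x of block5 in the frame of corner between -0.039 and -0.031 m and z of block5 in the frame of corner between 0.012 and 0.02 m and (y of block5 in the frame of corner between 0.019 and 0.027 m or y of block5 in the frame of corner between 0.063 and 0.071 m or y of block5 in the frame of corner between 0.107 and 0.115 m or y of block5 in the frame of corner between 0.151 and 0.159 m or y of block5 in the frame of corner between 0.195 and 0.203 m or y of block5 in the frame of corner between 0.239 and 0.247 m) and x of block6 in the frame of corner between -0.039 and -0.031 m and z of block6 in the frame of corner between 0.012 and 0.02 m and (y of block6 in the frame of corner between 0.019 and 0.027 m or y of block6 in the frame of corner between 0.063 and 0.071 m or y of block6 in the frame of corner between 0.107 and 0.115 m or y of block6 in the frame of corner between 0.151 and 0.159 m or y of block6 in the frame of corner between 0.195 and 0.203 m or y of block6 in the frame of corner between 0.239 and 0.247 m) and (y of block1 in the frame of corner between 0.019 and 0.027 m or y of block2 in the frame of corner between 0.019 and 0.027 m or y of block3 in the frame of corner between 0.019 and 0.027 m or y of block4 in the frame of corner between 0.019 and 0.027 m or y of block5 in the frame of corner between 0.019 and 0.027 m or y of block6 in the frame of corner between 0.019 and 0.027 m) and (y of each of block1, block2, block3, block4, block5, block6 in the frame of corner below 0.044 m or y of block1 in the frame of corner between 0.063 and 0.071 m or y of block2 in the frame of corner between 0.063 and 0.071 m or y of block3 in the frame of corner between 0.063 and 0.071 m or y of block4 in the frame of corner between 0.063 and 0.071 m or y of block5 in the frame of corner between 0.063 and 0.071 m or y of block6 in the frame of corner between 0.063 and 0.071 m) and (y of each of block1, block2, block3, block4, block5, block6 in the frame of corner below 0.088 m or y of block1 in the frame of corner between 0.107 and 0.115 m or y of block2 in the frame of corner between 0.107 and 0.115 m or y of block3 in the frame of corner between 0.107 and 0.115 m or y of block4 in the frame of corner between 0.107 and 0.115 m or y of block5 in the frame of corner between 0.107 and 0.115 m or y of block6 in the frame of corner between 0.107 and 0.115 m) and (y of each of block1, block2, block3, block4, block5, block6 in the frame of corner below 0.132 m or y of block1 in the frame of corner between 0.151 and 0.159 m or y of block2 in the frame of corner between 0.151 and 0.159 m or y of block3 in the frame of corner between 0.151 and 0.159 m or y of block4 in the frame of corner between 0.151 and 0.159 m or y of block5 in the frame of corner between 0.151 and 0.159 m or y of block6 in the frame of corner between 0.151 and 0.159 m) and (y of each of block1, block2, block3, block4, block5, block6 in the frame of corner below 0.176 m or y of block1 in the frame of corner between 0.195 and 0.203 m or y of block2 in the frame of corner between 0.195 and 0.203 m or y of block3 in the frame of corner between 0.195 and 0.203 m or y of block4 in the frame of corner between 0.195 and 0.203 m or y of block5 in the frame of corner between 0.195 and 0.203 m or y of block6 in the frame of corner between 0.195 and 0.203 m) and horizontal distance between each of block2, block3, block4, block5, block6 and block1 above 0.038 m and horizontal distance between each of block3, block4, block5, block6 and block2 above 0.038 m and horizontal distance between each of block4, block5, block6 and block3 above 0.038 m and horizontal distance between each of block5, block6 and block4 above 0.038 m and horizontal distance between block6 and block5 above 0.038 m), for 0.3 s.
2. the lock pin is knocked fully down with the mallet (value of joint lock_pin above 0.0105 m and distance between mallet_head and pin_top below 0.05 m), for 0.05 s.
At the end, for the whole second after the job is handed in: All present blocks flat, in one row from the stop: ends within 4 mm of the fence, square within 0.09 rad, each centre within -3 to +5 mm of its place along a tight row, no place left empty; pin down over 10.5 of 12 mm; mallet head lying over its mat; all at rest and released (all of step 1 and linear speed of each of block1, block2, block3, block4, block5, block6, mallet below 0.02 m/s and x of mallet_head in the frame of pad between -0.12 and 0.12 m and y of mallet_head in the frame of pad between -0.065 and 0.065 m and z of mallet_head in the frame of pad below 0.05 m and value of joint lock_pin above 0.0105 m); the robot touches nothing.
It fails at once if the glue bottle is shifted by over 4 cm or tipped (distance of glue from where it was at the start of the episode above 0.04 m or angle between glue's own z axis and vertical above 0.4 rad).
It fails at once if the pin is pressed with the fingers or the arm (contact force between any of the fingers, the arm and lock_pin above 3 N).
Of block1, block2, block3, block4, block5, block6 only 4 to 6 are there at a start; the rules pass over those that are not, and their reading is None.
At some moment in a run one of block1, block2, block3, block4, block5, block6 may be knocked a few centimetres aside while the robot is not near it.
Once in a run the grip may slacken for a moment while it holds something.
It also fails if it takes over 210 s, if anything falls off the work surface, if the arm or the gripper's body presses on something with over 40 N, if the wrist force passes 120 N, or if a joint passes its speed limit or range.

## Working session

There is one attempt and no reset: what is moved stays moved. The work goes in short steps, each a Python script; the robot and the scene stay as the last script left them, time stands still between calls to the robot, and variables do not carry over. Pictures are saved under pics/ and viewed, and the job is handed in when it is done.

```bash
mkdir -p pics; ls; python3 - <<'E'
from bench import manip, eoat, solver, eyes, boxes_of, pinpoint
import cv2,numpy as np
s=manip.state();print(s['time'],s['ee_pos'],s['tool_rot'],s['finger_gap'],manip.grip_depth)
for c in ("scene","top"):
    im=eyes.snapshot(c);cv2.imwrite(f"pics/{c}0.png",im[:,:,::-1])
    ci=eyes.camera_info(c);print(c,ci)
    M=np.linalg.inv(np.array(ci["camera_from_world"]))
    for l in ("jig","corner","pin_top","pad","mallet","mallet_head","mallet_grip","block1","glue"):
        for d in pinpoint(c,l):
            p=M@np.r_[d["xyz"],1];print(l,round(d["p"],2),p[:3].round(0))
E
```

```text
pics
0.0 [289.4957061  608.97643876 237.37763897] [ 2.20064494e-01  9.75484667e-01 -1.09470912e-03 -2.89960737e-04] 88.06822372958935 18.700000000000003
scene {'K': array([[456.80458916,   0.        , 313.07947233],
       [  0.        , 456.80458916, 202.29396957],
       [  0.        ,   0.        ,   1.        ]]), 'camera_from_world': array([[ 2.92292917e-01,  9.56326838e-01, -1.95702842e-03,
        -2.16745163e+02],
       [ 7.96403601e-01, -2.44545682e-01, -5.53117269e-01,
        -2.97612927e+02],
       [-5.29439471e-01,  1.60113676e-01, -8.33101108e-01,
         1.89254289e+03],
       [ 0.00000000e+00,  0.00000000e+00,  0.00000000e+00,
         1.00000000e+00]])}
jig 0.84 [527.  79.   2.]
corner 0.79 [646. -69.  14.]
pin_top 0.56 [ 619. -116.   45.]
pin_top 0.3 [ 529. -371.   44.]
pad 0.66 [ 482. -370.    2.]
mallet 0.68 [ 526. -373.    2.]
mallet_head 0.91 [ 527. -371.   44.]
mallet_grip 0.97 [ 485. -389.   45.]
block1 0.85 [463. 173.  27.]
block1 0.81 [ 466. -101.   24.]
block1 0.76 [ 223. -377.   16.]
block1 0.73 [444. 255.  30.]
block1 0.68 [299. 227.  14.]
block1 0.63
[... 458 characters left out ...]
e+02],
       [ 1.48319747e-01,  1.46319970e-02, -9.88831208e-01,
         1.62199031e+03],
       [ 0.00000000e+00,  0.00000000e+00,  0.00000000e+00,
         1.00000000e+00]])}
jig 0.58 [522.  82.  -1.]
corner 0.91 [648. -69.  10.]
pin_top 0.48 [ 618. -113.   45.]
pad 0.69 [ 481. -366.    2.]
mallet 0.57 [ 522. -371.    4.]
mallet_head 0.72 [ 525. -374.   40.]
mallet_grip 0.87 [ 483. -387.   40.]
block1 0.79 [476.  91.  27.]
block1 0.73 [ 222. -376.   18.]
block1 0.72 [ 523. -374.    6.]
block1 0.71 [465. -98.  28.]
block1 0.7 [464. 174.  29.]
block1 0.62 [301. 229.  19.]
block1 0.59 [ 277. -241.   16.]
block1 0.55 [ 325. -133.   16.]
block1 0.52 [445. 254.  30.]
glue 0.56 [370. 515.   1.]
```

View pics/top0.png

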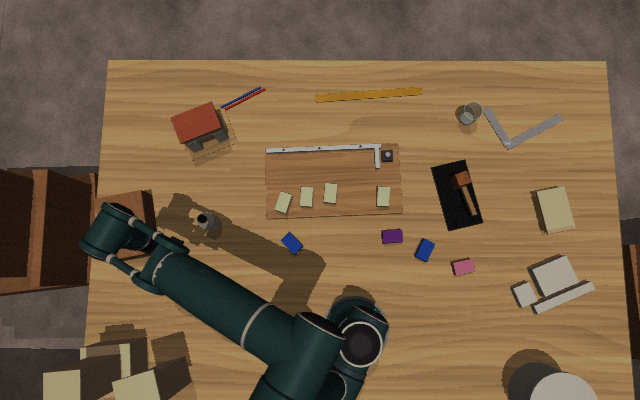

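View pics/scene0.png

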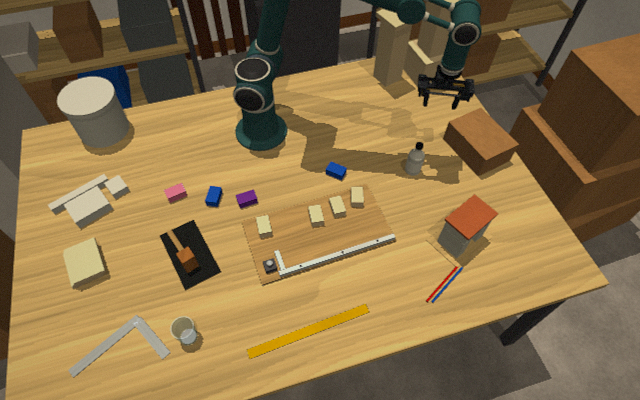

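Four cream blocks are on the board, at top-image pixels (284,202), (306,196), (330,193) and (383,196). The look-alikes are blue, purple or pink and lie off the board. The mallet stands on the mat near (465,185). Next I measure precisely.

```bash
cat > h.py <<'E'
from bench import manip, eoat, solver, eyes, boxes_of, pinpoint, job_done
import cv2,numpy as np,sys
from scipy.spatial.transform import Rotation as R
def M(c): return np.linalg.inv(np.array(eyes.camera_info(c)["camera_from_world"]))
def unproj(c,px,z):
    T=M(c);K=eyes.camera_info(c)["K"];px=np.atleast_2d(px)
    d=(T[:3,:3]@np.linalg.inv(K)@np.c_[px,np.ones(len(px))].T).T;o=T[:3,3]
    return (o+d*((z-o[2])/d[:,2])[:,None])[:,:2]
def proj(c,P):
    T=np.array(eyes.camera_info(c)["camera_from_world"]);q=T[:3,:3]@np.array(P,float)+T[:3,3]
    q=eyes.camera_info(c)["K"]@q;return q[:2]/q[2]
def world(c,l,pmin=.4):
    T=M(c);return [((T@np.r_[d["xyz"],1])[:3].round(1),round(d["p"],2)) for d in pinpoint(c,l) if d["p"]>=pmin]
def crop(c,name,x0,y0,x1,y1,f=5):
    im=eyes.snapshot(c);cv2.imwrite(f"pics/{name}.png",cv2.resize(im[y0:y1,x0:x1,::-1],None,fx=f,fy=f,interpolation=cv2.INTER_CUBIC));return im
def quat(jaw):  # tool down, jaw (tool y) along world angle jaw (rad)
    best=None
    for j in (jaw,jaw+np.pi):
        y=np.array([np.cos(j),np.sin(j),0]);z=np.array([0,0,-1.]);x=np.cross(y,z)
        yield R.from_matrix(np.c_[x,y,z]).as_quat()
def best(p,jaw):
    s=manip.state()['joints'];c=[]
    for q in quat(jaw):
        a=solver.solve_ik(list(p),list(q))
        if a is not None: c.append((abs(np.array(a)[5]),q))
    if not c: print("no ik",p,jaw);sys.exit()
    return list(min(c,key=lambda t:t[0])[1])
E
python3 - <<'E'
from h import *
im=crop("top","c1",255,135,415,225,5); s=crop("scene","c2",235,180,405,290,4.7)
hsv=cv2.cvtColor(im,cv2.COLOR_RGB2HSV)
print(im[193,330],im[180,330],im[150,300])
# board crop upsampled: cream mask
u=cv2.resize(im[135:225,255:415],None,fx=8,fy=8,interpolation=cv2.INTER_CUBIC)
m=((u.min(2)>135)&(u[:,:,0]>190)).astype(np.uint8)
n,l,st,ce=cv2.connectedComponentsWithStats(m)
for i in range(1,n):
    if st[i,4]<2000: continue
    pts=np.argwhere(l==i)[:,::-1].astype(np.float32)
    px=(pts+.5)/8-.5+[255,135]
    w=unproj("top",px,44 if st[i,4]>0 else 0)
    r=cv2.minAreaRect(w.astype(np.float32));print(st[i,4],np.round(r[0],1),np.round(r[1],1),round(r[2],1),"c",w.mean(0).round(1))
E
```

```text
[170 171 133] [137 100  63] [164 161 153]
```

View pics/c1.png

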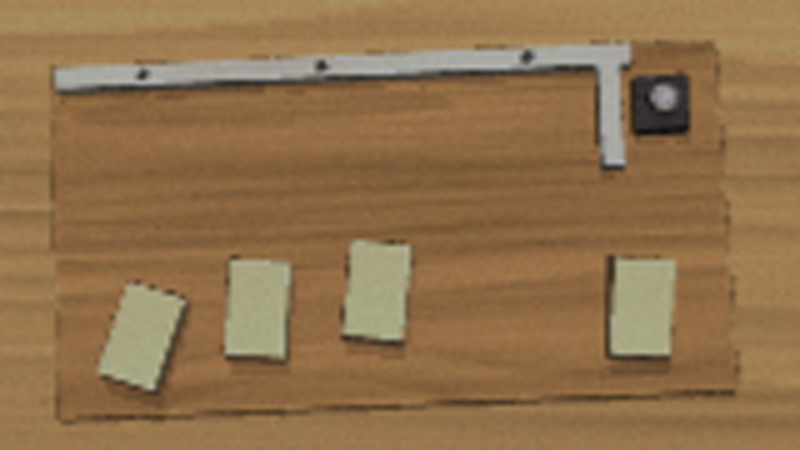

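View pics/c2.png

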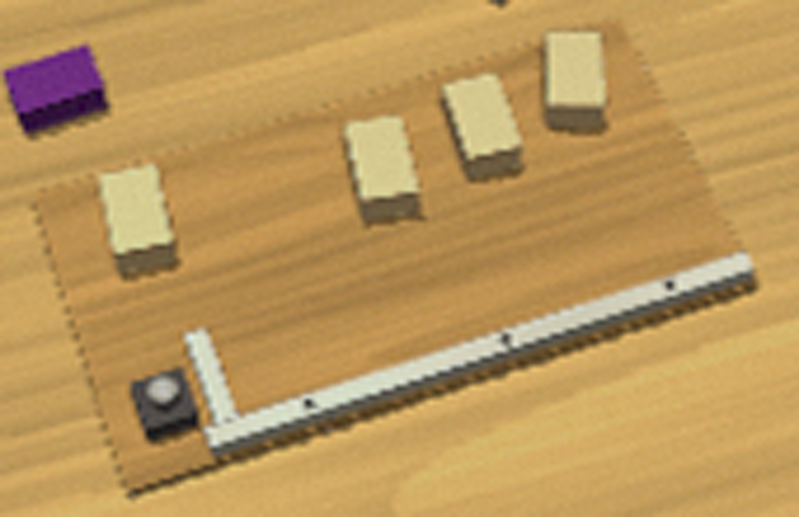

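The crop shows four cream blocks, the fence along the top, the stop at crop (612,120) and the pin at (662,98). I'll tune the masks and fit the rectangles.

```bash
cat >> h.py <<'E'
def blocks(im=None,win=(240,130,420,230)):
    if im is None: im=eyes.snapshot("top")
    x0,y0,x1,y1=win
    u=cv2.resize(im[y0:y1,x0:x1],None,fx=8,fy=8,interpolation=cv2.INTER_CUBIC).astype(int)
    r,g,b=u[:,:,0],u[:,:,1],u[:,:,2]
    m=((g>130)&(g-r>-12)&(g-b>18)).astype(np.uint8)
    m=cv2.morphologyEx(m,cv2.MORPH_OPEN,np.ones((7,7),np.uint8))
    n,l,st,ce=cv2.connectedComponentsWithStats(m);out=[]
    for i in range(1,n):
        if st[i,4]<4000: continue
        px=(np.argwhere(l==i)[:,::-1]+.5)/8-.5+[x0,y0]
        w=unproj("top",px,44);rc=cv2.minAreaRect(w.astype(np.float32))
        (cx,cy),(a,bb),an=rc; 
        if a<bb: an+=90
        an=(an+90)%180-90
        out.append((np.array([cx,cy]),max(a,bb),min(a,bb),np.radians(an)))
    return sorted(out,key=lambda o:o[0][1])
E
python3 - <<'E'
from h import *
im=eyes.snapshot("top")
for o in blocks(im): print(o[0].round(1),round(o[1],1),round(o[2],1),round(np.degrees(o[3]),1))
# fence
x0,y0,x1,y1=255,135,415,175
u=cv2.resize(im[y0:y1,x0:x1],None,fx=8,fy=8,interpolation=cv2.INTER_CUBIC).astype(int)
m=((u.min(2)>118)&(u[:,:,0]-u[:,:,2]<30))
px=(np.argwhere(m)[:,::-1]+.5)/8-.5+[x0,y0]
w=unproj("top",px,30)
# fence near edge: for columns in world y bins
ys=np.arange(-30,300,5);P=[]
for y in ys:
    s=w[(w[:,1]>y)&(w[:,1]<y+5)]
    if len(s)>10: P.append((y+2.5,np.percentile(s[:,0],1),np.percentile(s[:,0],99)))
P=np.array(P);k=np.polyfit(P[:,0],P[:,1],1);k2=np.polyfit(P[:,0],P[:,2],1)
print("near",k,"far",k2,"res",np.abs(np.polyval(k,P[:,0])-P[:,1]).max(),"yaw",np.degrees(np.arctan(-k[0])),np.degrees(np.arctan(-k2[0])))
yaw=-np.arctan((k[0]+k2[0])/2)
s=w[(w[:,0]<np.polyval(k,w[:,1])-8)]
Rm=np.array([[np.cos(yaw),-np.sin(yaw)],[np.sin(yaw),np.cos(yaw)]])
lo=s@Rm  # jig frame
print("stop y range(jig)",np.percentile(lo[:,1],[1,5,50,95,99]).round(1),"x",lo[:,0].min(),lo[:,0].max())
f=w@Rm;print("all", f.min(0),f.max(0))
fn=f[f[:,1]>np.percentile(lo[:,1],99)+10]
print("fence x range",np.percentile(fn[:,0],[1,50,99]).round(1))
for c in("scene","top"):
    eyes.snapshot(c)
    for l in("corner","jig","pin_top","mallet_head","mallet_grip"):
        q=world(c,l)
        for p,v in q: print(c,l,p,v,"jigframe",(p[:2]@Rm).round(1))
print(yaw)
E
```

```text
[465.9 -97.2] 69.3 42.3 -4.0
[476.5  90.4] 68.8 43.2 -4.9
[463.4 175.4] 68.6 42.7 -3.4
[442.6 257.9] 69.0 42.2 -18.1
near [-4.88032494e-02  6.43054074e+02] far [-4.84308520e-02  6.56634336e+02] res 1.4252218088007567 yaw 2.7940034112193923 2.7727169274115386
stop y range(jig) [-152.  -148.5 -108.5 -100.6  -99.5] x 567.125628947253 634.3010734230144
all [ 567.12562895 -153.72171434] [657.16583726 295.01771694]
fence x range [641.7 649.2 656.4]
scene corner [643.6 -67.9  10. ] 0.92 jigframe [639.5 -99.1]
scene jig [532.3  77.8  -1.8] 0.74 jigframe [535.4  51.9]
scene pin_top [ 618.4 -114.9   48.3] 0.62 jigframe [ 612.1 -144.8]
scene mallet_head [ 529.7 -371.    40.2] 0.87 jigframe [ 511.1 -396.3]
scene mallet_grip [ 483.3 -389.3   40.3] 0.89 jigframe [ 463.8 -412.3]
top corner [645.3 -68.9  12.2] 0.83 jigframe [ 641.2 -100.2]
top jig [524.   81.   -0.6] 0.67 jigframe [527.3  55.5]
top pin_top [ 621.4 -115.1   45. ] 0.46 jigframe [ 615.1 -145.1]
top mallet_head [ 529.1 -372.3   37.4] 0.74 jigframe [ 510.4 -397.6]
top mallet_grip [ 483.5 -388.1   39.9] 0.84 jigframe [ 464.1 -411.1]
0.04857880090103249
```

```bash
cat >> h.py <<'E'
YAW=0.0486
RJ=np.array([[np.cos(YAW),-np.sin(YAW)],[np.sin(YAW),np.cos(YAW)]])
C0=RJ@np.array([641.3,-99.5])
def W(x,y): return C0+RJ@np.array([x,y])
def loc(p): return RJ.T@(np.array(p)[:2]-C0)
def F(): return np.array(manip.state()['wrist_force'])
def Fj():
    f=F();return np.r_[RJ.T@f[:2],f[2]]
def gap(): return manip.state()['finger_gap']
def ee(): return np.array(manip.state()['ee_pos'])
def rel(dx,dy,dz,v=40):
    p=cmd[0].copy();p[:2]+=RJ@np.array([dx,dy]);p[2]+=dz;cmd[0]=p;manip.line_to(list(p),v)
cmd=[None]
def goto(p,v=150): cmd[0]=np.array(p,float);manip.line_to(list(p),v)
def pick(c,ang,z=33):
    q=best([*c,90],ang)
    manip.move_to([*c,120],q);goto([*c,z],120)
    eoat.gripper_close();manip.sleep(.1);print("gap",gap(),"ee",ee().round(1),loc(ee()).round(1));
    if gap()<60: print("MISS");sys.exit()
def slide(dx,dy,lim,step=1.5,n=12):
    f0=Fj()
    for i in range(n):
        rel(dx*step,dy*step,0,20)
        f=Fj()-f0
        if abs(f[0]*dx+f[1]*dy)>lim: break
    print("slide",dx,dy,"steps",i+1,"f",f.round(1),"at",loc(ee()).round(1));return i
def place(y):
    """held block -> slot centre y"""
    goto([*ee()[:2],90])
    p=W(-41,y+6);q=best([*p,90],YAW)
    manip.line_to([*p,90],250,ori=q)
    print("gap",gap())
    goto([*p,38],120);
    goto([*p,33.5],30)
    print("Fz",Fj().round(1))
    slide(1,0,6);slide(0,-1,6)
    slide(1,0,4,1,3)
E
python3 - <<'E'
from h import *
print(C0)
b=blocks()[0];pick(b[0],b[3]);place(22)
print(manip.state()['time'],gap())
crop("top","p1",255,135,415,225,5)
E
```

```text
[645.37658319 -68.22760344]
gap 69.79079586354372 ee [466.4 -97.3  33.8] [-180.2  -20.3]
gap 69.93203052847386
Fz [-0.3  0.1 -0.9]
slide 1 0 steps 6 f [-9.2 -0.3 11.9] at [-34.  28.]
slide 0 -1 steps 2 f [0.7 7.  1.3] at [-34.1  27. ]
slide 1 0 steps 3 f [-1.9 -4.6 -3.6] at [-34.1  26.1]
10.7083 69.76370362102628
```

View pics/p1.png

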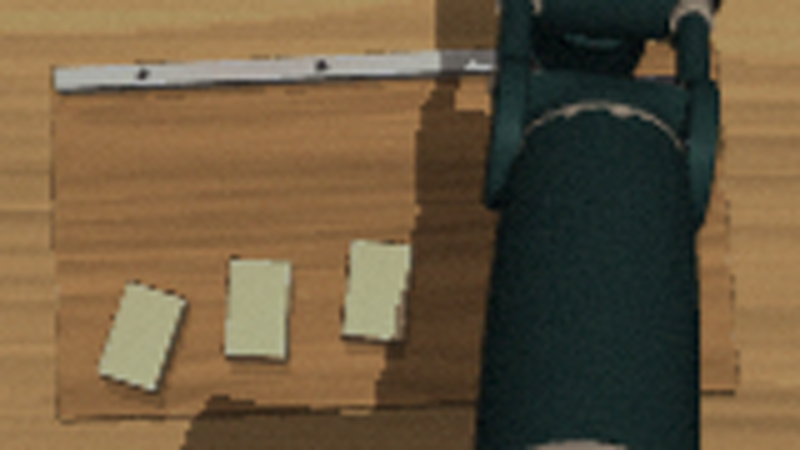

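```bash
python3 - <<'E'
from h import *
cmd[0]=ee(); print(Fj().round(1))
rel(-2,0,0.5,20);print(Fj().round(1),ee()[2]);slide(0,-1,9,1,10); slide(1,0,6,1,5);print(Fj().round(1),gap())
E
```

```text
[-11.4   3.1   8.6]
[ 0.2  0.2 -0.1] 32.42817867810967
slide 0 -1 steps 7 f [ 0.3 10.3  2.3] at [-36.2  21.6]
slide 1 0 steps 4 f [-9.  -1.2  7. ] at [-35.8  21.7]
[-8.5  9.3  9.3] 69.54902195966763
```

```bash
cat >> h.py <<'E'
def place(y):
    goto([*ee()[:2],90])
    p=W(-40,y+6);q=best([*p,90],YAW)
    manip.line_to([*p,90],250,ori=q)
    print("gap",gap())
    goto([*p,38],120);goto([*p,34],30)
    print("Fz",Fj().round(1))
    slide(1,0,7,1,12);rel(-1.5,0,0,20);slide(0,-1,8,1,12);slide(1,0,6,1,5)
    eoat.gripper_open();p=ee();goto([*p[:2],110],120)
E
python3 - <<'E'
from h import *
eoat.gripper_open();goto([*ee()[:2],110],120)
b=[o for o in blocks() if loc(o[0])[0]<-60]
print([(o[0].round(),loc(o[0]).round()) for o in b])
b=b[0];pick(b[0],b[3]);place(66)
print(manip.state()['time'],gap())
manip.move_to([450,250,200],best([450,250,200],0))
for o in blocks(): print(loc(o[0]).round(1),np.degrees(o[3]-YAW).round(1),round(o[1]),round(o[2]))
crop("top","p2",255,135,415,225,5)
crop("scene","p2s",235,180,405,290,4.7)
E
```

```text
[(array([477.,  90.]), array([-161.,  167.])), (array([463., 175.]), array([-170.,  252.])), (array([443., 258.]), array([-187.,  335.]))]
gap 69.55759000582788 ee [477.3  90.5  33.8] [-160.1  166.8]
gap 69.52648090331287
Fz [ 0.2 -0.3 -0.9]
slide 1 0 steps 8 f [-8.6 -0.4  7.2] at [-34.1  72. ]
slide 0 -1 steps 8 f [0.3 9.1 1. ] at [-34.2  66.6]
slide 1 0 steps 3 f [-8.3 -1.5  7.2] at [-34.   66.5]
25.9417 87.95406180769322
[-35.5  44. ] -91.8 88 70
[-167.1  246.9] -2.4 62 35
```

View pics/p2.png

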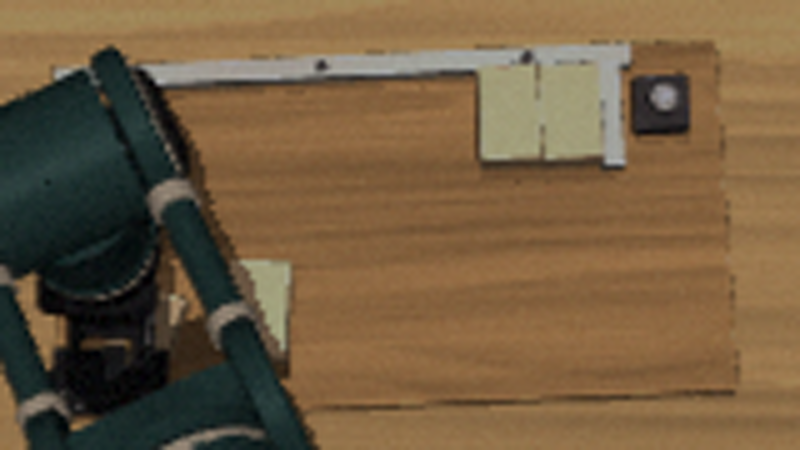

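View pics/p2s.png

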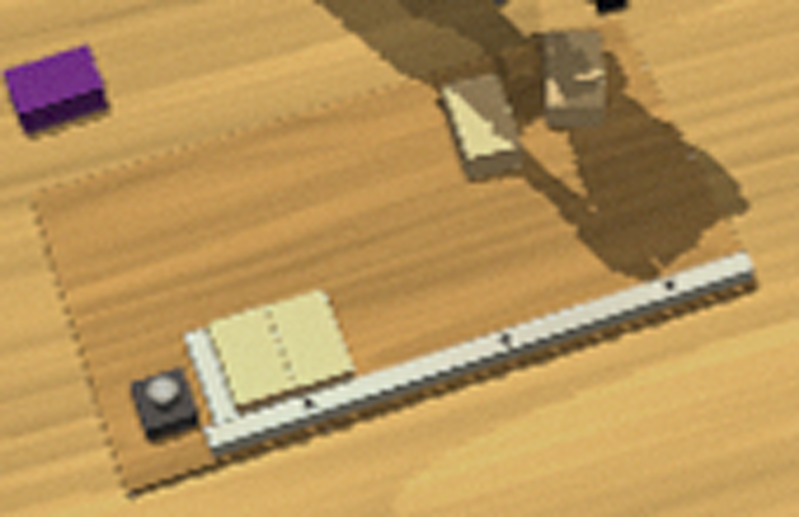

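Two blocks sit tight in the corner, and the other two haven't moved. I continue.

```bash
python3 - <<'E'
from h import *
def clear(): manip.move_to([480,-330,200],best([480,-330,200],0))
clear()
for y in (110,154):
    b=[o for o in blocks() if loc(o[0])[0]<-60]
    print([(loc(o[0]).round(),round(o[1]),round(o[2])) for o in b])
    if abs(b[0][1]-69)>4: print("odd");break
    pick(b[0][0],b[0][3]);place(y);clear()
print(manip.state()['time'])
for o in blocks(): print(loc(o[0]).round(1),np.degrees(o[3]-YAW).round(1),round(o[1]),round(o[2]))
crop("top","p3",255,135,415,225,5)
crop("scene","p3s",235,180,405,290,4.7)
E
```

```text
[(array([-170.,  252.]), 69, 43), (array([-187.,  336.]), 69, 42)]
gap 69.47514190115783 ee [464.  175.7  33.8] [-169.3  252.4]
gap 69.64158873628837
Fz [-0.4 -0.2 -0.5]
slide 1 0 steps 8 f [-9.8  0.5  8.2] at [-34.5 116. ]
slide 0 -1 steps 7 f [1.6 8.4 0.1] at [-34.5 111.3]
slide 1 0 steps 2 f [-6.1  0.3  5.8] at [-34.4 111.4]
[(array([-187.,  336.]), 69, 42)]
gap 69.77265155997162 ee [443.3 258.2  33.8] [-185.9  335.9]
gap 69.49618332019087
Fz [ 0.3  0.2 -1.4]
slide 1 0 steps 8 f [-8.2  0.3  9. ] at [-34.2 160. ]
slide 0 -1 steps 9 f [-1.1 12.6 -0.6] at [-34.3 154.5]
slide 1 0 steps 3 f [-8.3 -0.4  8.6] at [-34.2 154.5]
56.375
[-35.1  88.3] -90.8 176 71
```

View pics/p3.png

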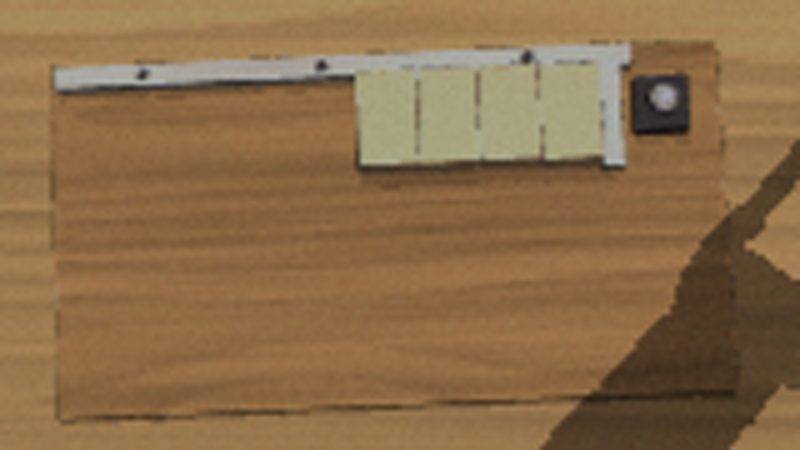

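View pics/p3s.png

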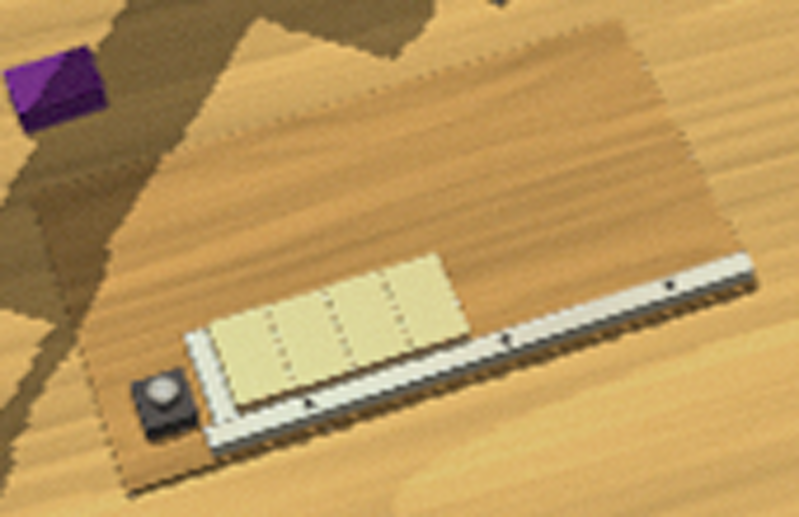

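The row reads 176 mm, which is exactly four blocks, flush and tight. Next is the mallet.

```bash
python3 - <<'E'
from h import *
manip.move_to([450,200,200],best([450,200,200],0))
for k in range(2):
  for c in("top","scene"):
    eyes.snapshot(c)
    for l in("mallet_head","mallet_grip","mallet","pad","pin_top"): print(c,l,world(c,l))
crop("top","m1",425,150,495,240,6)
crop("scene","m1s",150,210,230,300,6)
E
```

```text
top mallet_head [(array([ 526.5, -371.6,   41.8]), 0.9)]
top mallet_grip [(array([ 482.1, -388.1,   42.9]), 0.71)]
top mallet [(array([ 522.1, -368.3,    4.8]), 0.83)]
top pad [(array([ 478.4, -366. ,    0.8]), 0.61)]
top pin_top [(array([ 617.1, -112.8,   45.1]), 0.42)]
scene mallet_head [(array([ 526.5, -372.6,   44.6]), 0.94)]
scene mallet_grip [(array([ 485.5, -389.5,   41.5]), 0.89)]
scene mallet [(array([ 526.4, -372.3,    4. ]), 0.74)]
scene pad [(array([ 483.6, -370.6,    3.7]), 0.58), (array([531. ,  77. ,  -0.8]), 0.41)]
scene pin_top [(array([ 617.4, -116.5,   46.6]), 0.61)]
top mallet_head [(array([ 525.6, -372.5,   41.6]), 0.69)]
top mallet_grip [(array([ 486.3, -389.2,   44.1]), 0.67)]
top mallet [(array([ 5.236e+02, -3.733e+02,  5.000e-01]), 0.59)]
top pad [(array([ 476.8, -368. ,    2.6]), 0.97)]
top pin_top [(array([ 616.6, -114.7,   43.1]), 0.42)]
scene mallet_head [(array([ 527.6, -373. ,   42.3]), 0.6)]
scene mallet_grip [(array([ 485.5, -387.1,   43.6]), 0.77)]
scene mallet [(array([ 526.5, -374.4,    5.2]), 0.97), (array([608.7,  -4.5,  31. ]), 0.52)]
scene pad [(array([ 483.8, -371.3,    5. ]), 0.9)]
scene pin_top [(array([ 617.5, -116.4,   46.8]), 0.47)]
```

View pics/m1.png

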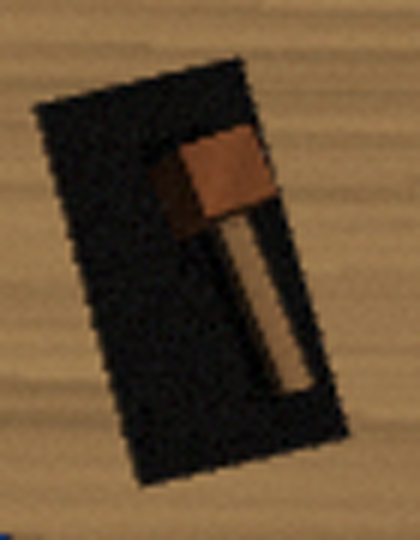

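View pics/m1s.png

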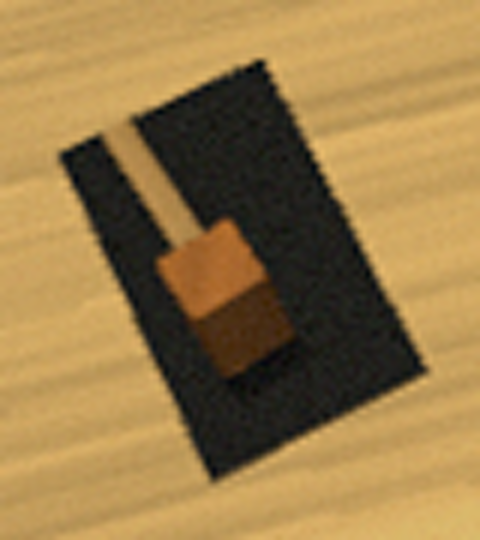

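```bash
python3 - <<'E'
from h import *
yaw=np.arctan2(16.2,42);c=np.array([526.5,-372.3]);q=best([*c,100],yaw+np.pi/2)
manip.move_to([*c,150],q);goto([*c,48],120)
eoat.gripper_close();manip.sleep(.15);print(gap(),ee().round(1),q)
goto([*ee()[:2],140],100);print(gap(),F().round(1))
p=W(-30,-45);manip.line_to([*p,140],200);manip.sleep(.1);print(gap(),manip.state()['time'],ee().round(1))
crop("top","m2",355,120,425,190,7);crop("scene","m2s",220,210,320,290,6)
E
```

```text
46.036507195838 [ 526.5 -372.2   48.1] [np.float64(0.9831077403734343), np.float64(0.18302778701017025), np.float64(0.0), np.float64(0.0)]
45.521720865004454 [-0.1 -0.3 -2.3]
46.152728976186765 66.3667 [ 617.3 -115.7  140. ]
```

View pics/m2s.png

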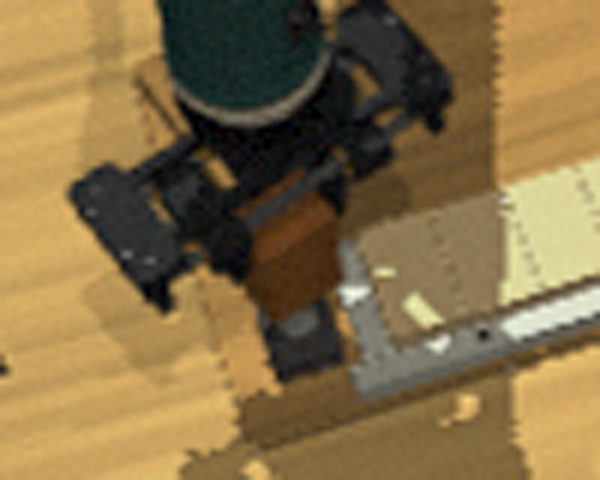

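The mallet is held (46 mm gap, 2.3 N weight), over the pin, with the row untouched. I drive it down.

```bash
python3 - <<'E'
from h import *
p=W(-30,-45);goto([*p,98],60);f0=F()[2];print(gap())
z=98
while z>70:
    z-=1;goto([*p,z],40);f=F()[2]-f0
    if abs(f)>1: print(z,round(ee()[2],1),round(f,1))
    if f>25: break
manip.sleep(.3);print(gap(),F().round(1),manip.state()['time'],ee().round(1))
E
```

```text
45.28712007566133
97 97.4 -1.0
90 90.6 5.2
89 89.4 6.6
88 88.1 5.2
87 87.0 4.7
86 86.0 5.8
85 85.0 5.4
84 84.0 6.1
83 83.0 5.8
82 82.0 4.6
81 81.0 5.9
80 81.0 10.5
79 80.9 15.2
78 80.9 19.7
77 80.8 24.4
76 80.7 28.7
45.524643002413605 [-7.4  3.1 26.1] 73.1167 [ 618.7 -114.4   80.7]
```

The pin bottomed out at TCP z = 81, exactly the predicted value. I return the mallet.

```bash
python3 - <<'E'
from h import *
p=W(-30,-45);goto([*p,140],100);print(gap(),F().round(1))
c=[520,-371.5];manip.line_to([*c,140],200);goto([*c,58],120);f0=F()[2]
z=58
while z>42:
    z-=1;goto([*c,z],30)
    if F()[2]-f0>2.5: break
print(z,ee().round(1),F().round(1),gap())
eoat.gripper_open();goto([*c,160],100)
manip.move_to([450,200,250],best([450,200,250],0));manip.sleep(.5)
print(manip.state()['time'])
for c in("top","scene"):
    eyes.snapshot(c)
    for l in("mallet_head","mallet_grip","pad","pin_top","glue"): print(c,l,world(c,l))
for o in blocks(): print(loc(o[0]).round(1),np.degrees(o[3]-YAW).round(1),round(o[1]),round(o[2]))
crop("top","e1",255,135,500,235,3.2);crop("scene","e1s",150,180,405,300,3.1)
E
```

```text
45.22237433746622 [ 0.2 -0.6 -2.2]
47 [ 520.1 -371.7   48. ] [-3.9  1.6  5.8] 45.941427175229755
83.65
top mallet_head [(array([ 521.5, -369.9,   40.4]), 0.9), (array([ 4.808e+02, -3.667e+02,  2.000e-01]), 0.51)]
top mallet_grip [(array([ 478.3, -389.6,   39.2]), 0.92)]
top pad [(array([ 4.793e+02, -3.666e+02,  2.000e-01]), 0.58), (array([600.2,  36.5,  27.2]), 0.53)]
top pin_top [(array([ 619.4, -113.1,   35.5]), 0.48), (array([ 516.9, -373.1,    3.2]), 0.43)]
top glue [(array([366.9, 515.1,   2.3]), 0.55)]
scene mallet_head [(array([ 521.6, -371.8,   41.2]), 0.71)]
scene mallet_grip [(array([ 478.6, -386.6,   45. ]), 0.96)]
scene pad [(array([ 482.3, -369.5,    5.3]), 0.82)]
scene pin_top [(array([ 615. , -115.8,   35.5]), 0.4)]
scene glue [(array([375. , 514.8,   0.8]), 0.56)]
[-35.   88.2] -90.6 175 70
```

View pics/e1.png

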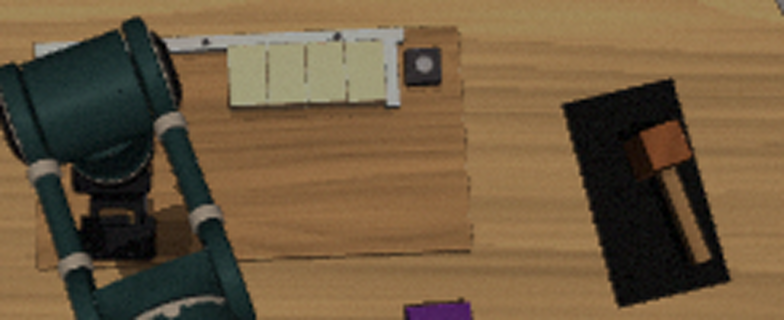

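View pics/e1s.png

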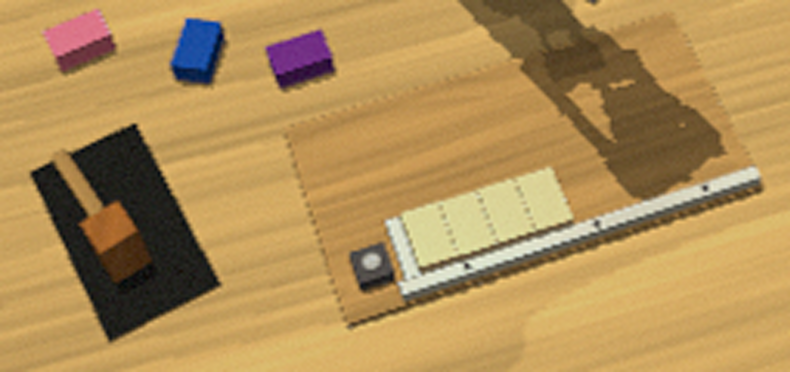

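The row is true, the pin is down and the mallet stands on its mat. I hand in.

```bash
python3 - <<'E'
from h import *
job_done();print(manip.state()['time'])
E
```

```text
the job is handed in; nothing more can be done
the job is handed in; nothing more can be done
```

I lined up all four cream blocks in the jig corner, drove the lock pin down with the mallet and laid the mallet back on its mat. I then handed the job in at about 84 s. No verdict was reported.

**Row:** Each block was pushed against the fence and then the stop or its neighbour until I felt contact. In the last picture the row measures 175 x 70 mm, against 176 x 70 for a perfect one. Its centre is at x = -35.0, y = 88.2 mm in the corner frame (ideal -35, 88), and it is square to within about 1°.

**Pin:** I gripped the mallet by its head and pressed down. The pin bottomed out at the predicted height and held against about 28 N. Afterwards both cameras put its top at about 35.5 mm, against 37 mm when fully home, which is within camera accuracy.

**Mallet and glue:** The mallet's head is over the mat, with its centre about 41 mm above the bench. It stands roughly 6 mm from where it started. The glue bottle did not move measurably.

**Disagreements:** While placing the first block, friction against the fence stopped it about 4 mm short of the stop. I backed off and pushed again until it was tight. The network also gave a few false reports, such as a "mallet" on the row, which I ignored after checking the pictures. I saw no block knocked aside and no slackened grip.

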